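# Make up a nested bowl set at the sterile packing bench

## Task

Make up the bowl set for packing: nest the three round steel bowls in size order where the largest one stands, so that the middle bowl stands flat inside the large one and the small gallipot, which has been left upside down to drain, stands right way up and flat inside the middle one. Set them down gently without dropping or knocking them over, leave the large bowl where it is and do not disturb the other instruments, the dish or the bottle.

Things in the scene. Friction and masses are not known exactly. Their poses are not given: they have to be found in the camera images.
- large_bowl: Largest of three plain steel round bowls, standing upright. Diameter 200 mm, height 72 mm. Origin: centre of its underside; z axis: up, out of its mouth. Wall 4 mm; rim a turned-over hem 8 mm thick, 14 mm high, outer radius 100, inner 92 mm. Flat inner floor 4 mm above the origin, out to radius 58 mm; the wall flares out from the 124 mm base over the lowest 28 mm. 320 g.
- middle_bowl: Middle steel bowl, standing upright. Diameter 132 mm, height 62 mm. Origin: centre of its underside; z axis: up, out of its mouth. Wall 4 mm; rim a turned-over hem 8 mm thick, 14 mm high, faces upright, outer radius 66, inner 58 mm. Flat inner floor 4 mm above the origin, out to radius 36 mm; base 80 mm wide, wall flares out over the lowest 22 mm. 150 to 260 g.
- gallipot: Small steel cup (gallipot), at first upside down on the mat. Diameter 64 mm, height 72 mm. Origin: centre of its underside (closed end), on top at first; z axis: out of its mouth, straight down at first, up when it stands. Rim hem 8 mm thick, 58 to 72 mm from the origin along z, outer radius 32, inner 24 mm; body 27.5 to 28 mm in radius down to 10 mm from the origin; base 44 mm wide. 50 to 90 g.
- large_bowl_rim (a point): Centre of the large bowl's mouth, level with the top of its rim, 72 mm above the bowl's origin. With the middle bowl nested centrally the middle rim is 6 mm lower than this one, with 26 mm free all round it.
- middle_bowl_rim (a point): Centre of the middle bowl's mouth, level with the top of its rim, 62 mm above its origin. With the gallipot nested centrally the gallipot's rim stands 14 mm higher than this one, with 26 mm free all round it.
- gallipot_rim (a point): Centre of the gallipot's mouth, in the plane of its rim, 72 mm from its origin along its z axis. Laid gently on its side the cup stays put, resting on hem and body with its mouth about 5 degrees above level.
- kidney_dish: Steel kidney-shaped dish, about 200 x 110 mm, 36 mm high, near the far left corner of the mat; not part of the set, leave alone. Origin: near the middle of its underside.
- pump_bottle: Clear pump bottle, 68 mm in diameter, 200 mm tall, near the far right corner of the mat; leave alone. Origin: centre of its underside.
- brush: Black cleaning brush, 190 mm long, 10 mm high, lying between the right and the middle place of the bowls; leave alone. Origin: middle of its underside; x axis along it.
- forceps: Steel ring-handled forceps, 165 mm long, 8 mm high, lying between the left and the middle place of the bowls; leave alone. Origin: middle of its underside; x axis along it.
- scissors: Steel ring-handled scissors, 145 mm long, 8 mm high, lying across the near edge of the mat; leave alone. Origin: middle of its underside; x axis along it.
- grasper: Long black surgical grasper, 400 mm long, up to 20 mm high, lying across the far edge of the mat; leave alone. Origin: near the middle of its shaft, on the mat; x axis along the shaft.
- mat: Thin pale green mat, 600 x 1060 mm, fixed on the steel bench; all of the above stand on it. Origin: centre of its underside, on the bench; its top is 3 mm higher, at z = 0.003. Beyond it at the back stand a tape dispenser, a carton, a blue tub and a steel pen holder, at the sides a wire basket and a pouch sealer, all fixed and under 200 mm high.
Not all that is in view belongs to the job. What is shaped like the gallipot but red or yellow is not meant.

How it is judged (in metres and radians):
At the end, for the whole second after the job is handed in: Large bowl upright on the mat, moved under 50 mm; middle bowl flat on its floor (5 mm of seated, tilt under 0.08 rad, centres within 25 mm); gallipot upright on the middle bowl's floor (5 mm of seated, tilt under 0.1 rad, centres within 22 mm); all released, at rest (angle between large_bowl's own z axis and vertical below 0.06 rad and height (world z) of large_bowl below 0.009 m and distance of large_bowl from where it was at the start of the episode below 0.05 m and z of middle_bowl in the frame of large_bowl between 0 and 0.009 m and horizontal distance between middle_bowl and large_bowl below 0.025 m and angle between middle_bowl's own z axis and vertical below 0.08 rad and z of gallipot in the frame of middle_bowl between 0 and 0.009 m and horizontal distance between gallipot and middle_bowl below 0.022 m and angle between gallipot's own z axis and vertical below 0.1 rad and linear speed of each of large_bowl, middle_bowl, gallipot below 0.02 m/s); the robot touches nothing.
It fails at once if the middle bowl is dropped (falls free from more than about 12 mm) (linear speed of middle_bowl above 0.5 m/s and contact force between the fingers and middle_bowl below 0.05 N).
It fails at once if the gallipot is dropped (falls free from more than about 12 mm) or knocked over (linear speed of gallipot above 0.5 m/s and contact force between the fingers and gallipot below 0.05 N).
It fails at once if the brush, forceps, scissors or grasper is pushed more than 30 mm (distance of any of brush, forceps, scissors, grasper from where it was at the start of the episode above 0.03 m).
It fails at once if the kidney dish is pushed more than 30 mm (distance of kidney_dish from where it was at the start of the episode above 0.03 m).
It fails at once if the pump bottle is pushed more than 30 mm or knocked over (distance of pump_bottle from where it was at the start of the episode above 0.03 m or angle between pump_bottle's own z axis and vertical above 0.5 rad).
It also fails if it takes over 72 s, if anything falls off the work surface, if the arm or the gripper's body presses on something with over 40 N, if the wrist force passes 120 N, or if a joint passes its speed limit or range.

## Robot

A 6-joint arm with a two-finger parallel gripper is mounted at the origin on the work surface. World frame = base frame: x ahead of the robot, y to its left, z up, the work surface at z = 0. Lengths are in mm, angles in rad, forces in N, time in s.
With the tool pointing down it reaches from about 350 to 975 mm from the base axis. Payload 7.1 kg.
Tool frame: the origin (TCP) lies midway between the tips of the shut fingers; the grasp point (between the pads) lies 19 mm behind it; z points along the fingers, y is the line along which they close (so a half turn about z gives the same grasp; the last joint's range is limited). The gripper opens to 88 mm and grips with 3 to 60 N. Pads are 20 mm wide; open, the fingers measure 115 mm over their backs; the gripper's body (75 mm by 178 mm) begins 61 mm behind the grasp point.
Start: joints at [1.318, 0.423, 1.63, -0, 1.089, -0.019], TCP at [144.766, 607.986, 222.675] pointing down, gripper open.
Joint ranges: [-3, 3], [-0.9, 2.11], [0.09, 2.58], [-1.31, 4.45], [0.11, 2.69], [-2.54, 2.54]. Speed limits (rad/s): [2.39, 2.39, 3.01, 3.14, 3.14, 3.14].

## Interface

Orientations are given as a rotation vector (axis times angle).
In Python, from workcell import get_obs, get_image, camera_params, close_job gives the robot as it stands.
- The arm moves only by the shell command python3 -m creep 'ROWS' [OPENING]. ROWS is a JSON object of lists of equal length, an entry for each row: "delta_pos": the shift along the tool's x, y, z in m, a list of three; "twist": the turn, a rotation vector about the tool's x, y, z in degrees, a list of three. A call has 1 to 20 rows; each row shifts and turns the commanded pose from where the row before left it, along the tool's axes as they then stand; what a row does not reach is not made up. A row lasts 1/12 s, in which the tool goes at most 41.7 mm and 7.16 degrees, less where a joint would pass 70% of its speed; a pose out of reach is approached as far as the arm can. A call with a gripper value outside its range is refused whole. OPENING is the opening, from 0 (shut) to 1 (fully open), set as the call begins (- or left out, the last holds). The fingers move at their own pace and stop on an object; the grip force is fixed at half the most. Time passes only in rows, so rows that do not move let the fingers close. It gives the time, the measured TCP pose, the force, the opening and the grip force at its end, in the units of the state.
- get_obs(): the state, without advancing time (a new reading comes with each control period).
- get_image(name): name is "scene" or "side" or "wrist"; returns (picture, depth): 384x512x3 uint8, red, green, blue; 384x512 float32, mm along the optical axis (not along the pixel's ray), 0 where there is no reading.
- camera_params(name): a dict with "camera_matrix" (3x3 intrinsics, pixels), "k1" (the pictures are not rectified: a ray, as slopes to the right and down, at radius r is drawn at 1 + k1 r^2 times it, then the intrinsics apply), "extrinsics" (4x4, takes a point from camera to world coordinates). Camera axes: x right, y down, z forward; pixel columns grow to the right and rows downward; lengths in mm; the calibration is good to about 2 mm. A picture is of the moment at which its call begins: read the wrist's pose just before it. camera_params takes no time and is no camera call; for the wrist camera it gives the pose at the moment of the call.
- close_job(): hands the job in; it is judged then, once.
The state is a dict: "t": time; "qpos": joint angles; "qvel": joint speeds; "joint_torque": joint torques, N m; "ee_pos": TCP position; "orientation": TCP orientation; "ft_force": force on the tool from outside, world axes, zero at the start; "moment": the same for the moment, N m; "width": finger opening in mm; "grasp_force": force on a finger pad.
Only numpy, scipy, OpenCV 4.12 (cv2) and the standard library are available. Lean on these libraries where they do the work, as an engineer would, in place of code of your own. Each camera call takes 0.05 s, during which the arm holds its last target. There are 200 camera calls.

## Working session

There is one attempt and no reset: what is moved stays moved. The work goes in short steps, Python scripts to look and compute and a shell command to move; the robot and the scene stay as the last step left them, time stands still between calls to the robot, and variables do not carry over. Pictures are saved under pics/ and viewed, at most 11 in all, crops included, and the job is handed in when it is done.

```bash
mkdir -p pics; ls
cat > h.py <<'E'
import numpy as np, cv2
from workcell import get_obs,get_image,camera_params
def cloud(name):
    P=camera_params(name); im,d=get_image(name)
    K=np.array(P["camera_matrix"]);E=np.array(P["extrinsics"])
    v,u=np.mgrid[:384,:512]
    xy=cv2.undistortPoints(np.stack([u,v],-1).reshape(-1,1,2).astype(float),K,np.array([P["k1"],0,0,0.]))[:,0]
    X=np.c_[xy,np.ones(len(xy))]*d.reshape(-1,1)
    return im,d,(X@E[:3,:3].T+E[:3,3]).reshape(384,512,3)
E
python3 - <<'E'
from h import *
print(get_obs())
for n in("scene","side"):
    im,d,W=cloud(n); cv2.imwrite(f"pics/{n}0.png",im[...,::-1]); np.savez(f"{n}0.npz",im=im,d=d,W=W)
    print(n,camera_params(n),(d==0).mean())
a=cv2.imread("pics/scene0.png");b=cv2.imread("pics/side0.png")
cv2.imwrite("pics/both.png",cv2.resize(np.vstack([a,b]),(400,600)))
E
```

```text
pics
{'t': 0.0, 'qpos': array([ 1.31801964e+00,  4.23826068e-01,  1.63068739e+00, -5.83219713e-06,
        1.08856128e+00, -1.89901486e-02]), 'qvel': array([-0.00044255,  0.00059673,  0.00028867, -0.00069655,  0.00107324,
       -0.00027466]), 'joint_torque': array([ 2.43474795e-03, -5.44635057e+01, -2.73666698e+01,  6.43744273e-02,
        2.28651072e-02, -1.28777656e-04]), 'ee_pos': array([144.62348145, 607.47709838, 221.91193006]), 'orientation': array([-3.66368161e-01, -3.11995900e+00,  2.30755669e-03]), 'ft_force': array([ 0.42097826,  0.01479595, -0.58332162]), 'moment': array([-0.01495274, -0.05726824,  0.01286662]), 'grasp_force': 0.0, 'width': 87.8595640965414}
scene {'camera_matrix': array([[352.71774223,   0.        , 253.86086588],
       [  0.        , 352.71774223, 186.52543541],
       [  0.        ,   0.        ,   1.        ]]), 'k1': -0.09318378725701965, 'extrinsics': array([[ 8.06549035e-01,  5.11549620e-01, -2.96303290e-01,
         9.08692465e+02],
       [ 5.91164481e-01, -6.99440193e-01,  4.01631638e-01,
        -4.14763303e+02],
       [-1.79191855e-03, -4.99099591e-01, -8.66542779e-01,
         9.51215145e+02],
       [ 0.00000000e+00,  0.00000000e+00,  0.00000000e+00,
         1.00000000e+00]])} 0.004160563151041667
side {'camera_matrix': array([[417.42688743,   0.        , 249.76826678],
       [  0.        , 417.42688743, 191.75954813],
       [  0.        ,   0.        ,   1.        ]]), 'k1': -0.0009906021242889146, 'extrinsics': array([[ 8.37844861e-01, -3.56212415e-01,  4.13677053e-01,
         1.89548383e+02],
       [-5.45756251e-01, -5.28662414e-01,  6.50127807e-01,
        -6.39325790e+02],
       [-1.28880869e-02, -7.70473080e-01, -6.37342239e-01,
         6.91352416e+02],
       [ 0.00000000e+00,  0.00000000e+00,  0.00000000e+00,
         1.00000000e+00]])} 0.0039215087890625
```

View pics/scene0.png

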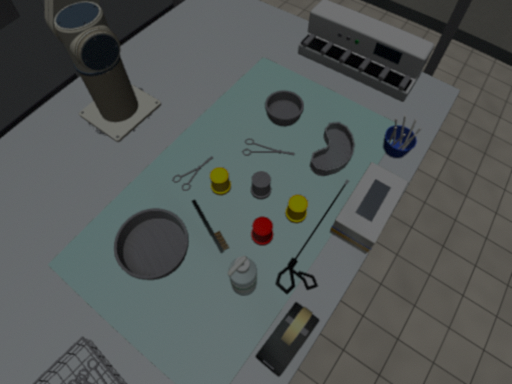

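View pics/side0.png

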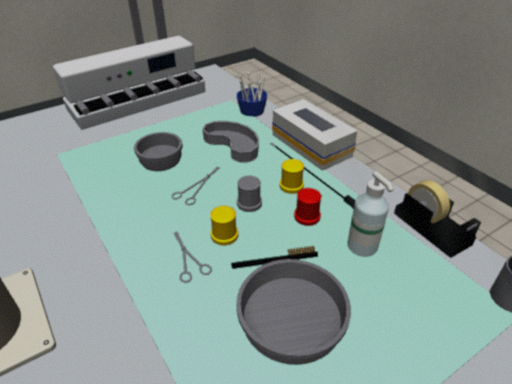

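The pictures show the grey inverted cup at scene (261,184) / side (249,192). The large bowl is at scene (152,243) / side (293,308), and the middle bowl at scene (284,107) / side (158,150).
Things that could be taken for the gallipot in the scene view are grey (261,184), yellow (220,180), yellow (297,208) and red (262,230). I choose the grey one because it is steel. The two steel bowls can only be confused with each other or with the kidney dish at (333,148).

```bash
cat >> h.py <<'E'
def circ(p):
    A=np.c_[2*p,np.ones(len(p))]; w=np.ones(len(p),bool)
    for _ in range(6):
        s=np.linalg.lstsq(A[w],(p[w]**2).sum(1),rcond=None)[0]; r=np.sqrt(s[2]+s[:2]@s[:2])
        e=np.abs(np.linalg.norm(p-s[:2],axis=1)-r); w=e<max(4,np.median(e)*2.5)
    return s[:2].round(1),round(r,1),w.sum()
E
python3 - <<'E'
from h import *
seeds={"scene":dict(L=(152,243,45),M=(284,107,25),G=(261,184,17)),"side":dict(L=(293,308,62),M=(158,150,30),G=(249,192,20))}
for n in seeds:
    z=np.load(n+"0.npz");W=z["W"];im=z["im"]
    v,u=np.mgrid[:384,:512]
    m=(W[...,2]<12)&(W[...,2]>-6)&(W[...,0]>300); print(n,"mat z",np.median(W[m][:,2]))
    for k,(a,b,r) in seeds[n].items():
        s=(np.hypot(u-a,v-b)<r)
        hsv=cv2.cvtColor(im,cv2.COLOR_RGB2HSV); s&=(hsv[...,1]<70)
        p=W[s]; top=np.percentile(p[p[:,2]<120][:,2],98)
        q=p[np.abs(p[:,2]-top)<5]
        print(n,k,"top",top,"circ",circ(q[:,:2]),"bbox mid",(q[:,:2].min(0)+q[:,:2].max(0))/2,np.ptp(q[:,:2],axis=0))
    for nm,(lo,hi) in dict(yellow=(20,35),red=(0,8)).items():
        mm=(hsv[...,0]>=lo)&(hsv[...,0]<=hi)&(hsv[...,1]>180)
        c,l,st,ce=cv2.connectedComponentsWithStats(mm.astype(np.uint8))
        for i in range(1,c):
            if st[i,4]>150:
                p=W[l==i]; print(nm,ce[i].round(),np.median(p[p[:,2]>60],0).round())
    # low things: dark/steel instruments by height & non-green on mat
    obj=(hsv[...,1]<60)|(hsv[...,2]<60)
    for nm,(a,b) in dict(scene=dict(brush1=(195,203),brush2=(225,247),forc1=(246,142),forc1b=(246,152),forc2=(293,153),sc1=(177,178),sc2=(186,186),sc3=(212,158)),side=dict(brush1=(234,264),brush2=(314,251),forc1=(176,195),forc2=(218,169),forc3=(190,200)))[n].items(): print(nm,W[b,a].round())
a=np.load("scene0.npz")["im"];cv2.imwrite("pics/crop.png",cv2.resize(a[90:280,100:330,::-1],None,fx=3,fy=3,interpolation=2))
E
```

```text
scene mat z 3.5839707165056325
scene L top 77.20719759323691 circ (array([ 487.7, -306.9]), np.float64(95.6), np.int64(691)) bbox mid [ 486.89233976 -305.98479848] [199.61796743 198.13025818]
scene M top 68.04651913053375 circ (array([498.3, 313.2]), np.float64(61.3), np.int64(218)) bbox mid [497.85094897 313.67674805] [130.4516121 133.5348898]
scene G top 78.16264529715522 circ (array([609. ,  23.8]), np.float64(20.1), np.int64(200)) bbox mid [609.55474475  23.77793568] [54.32680251 53.27243721]
yellow [220. 181.] [506. -40.  76.]
yellow [296. 208.] [741.  17.  75.]
red [262. 230.] [700. -97.  76.]
brush1 [ 480. -131.   15.]
brush2 [ 637. -184.    8.]
forc1 [464. 145.   8.]
forc1b [487. 114.   5.]
forc2 [616. 197.  13.]
sc1 [370. -94.   3.]
sc2 [ 415. -100.    8.]
sc3 [411.  31.   3.]
side mat z 2.666709043119795
side L top 75.6070768031265 circ (array([ 485.9, -306.9]), np.float64(95.6), np.int64(1608)) bbox mid [ 486.71508938 -306.16952766] [200.18765643 200.19153656]
side M top 65.16113722577684 circ (array([498.1, 313.3]), np.float64(62.0), np.int64(315)) bbox mid [498.46351157 314.70448952] [130.48298069 135.19223805]
side G top 75.73875118172916 circ (array([608.2,  24.1]), np.float64(20.6), np.int64(233)) bbox mid [609.6425761   25.53949337] [54.70703538 57.07177691]
yellow [302. 147.] [nan nan nan]
yellow [292. 176.] [732.  15.  74.]
yellow [223. 225.] [498. -45.  74.]
red [308. 206.] [692. -99.  74.]
brush1 [ 471. -130.   14.]
brush2 [ 634. -196.   16.]
forc1 [472. 160.   1.]
forc2 [617. 195.   3.]
forc3 [492. 119.   4.]
  return _methods._mean(a, axis=axis, dtype=dtype,
  ret = um.true_divide(
```

View pics/crop.png

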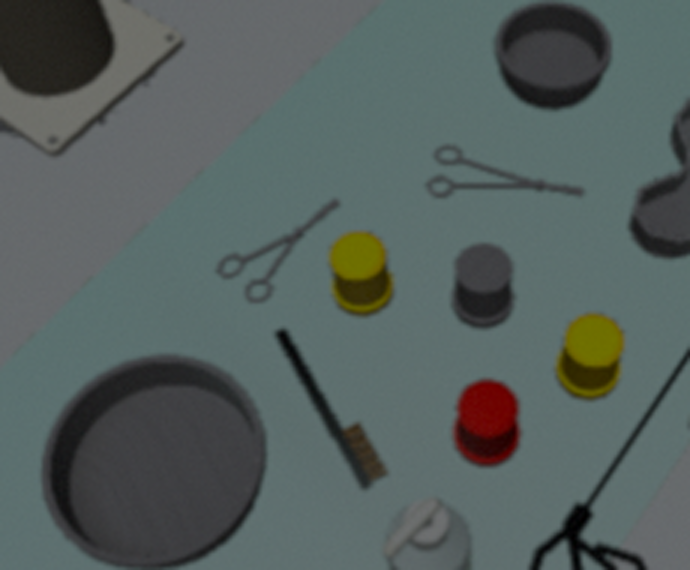

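The crop confirms the steel cup at scene (261,184), mouth down and with nothing against it. The large bowl is at (487,-306), the middle bowl at (498,313) and the cup at (609,24), and their heights match what was given. I'll take the middle bowl first: turn the tool so its y lies along world x, then grip the near rim.

```bash
python3 -m creep '{"delta_pos":[[0,0,0],[0,0,0],[0,0,0],[0,0,0],[0,0,0],[0,0,0],[0,0,0],[0,0,0],[0,0,0],[0,0,0],[0,0,0]],"twist":[[0,0,6.96],[0,0,6.96],[0,0,6.96],[0,0,6.96],[0,0,6.96],[0,0,6.96],[0,0,6.96],[0,0,6.96],[0,0,6.96],[0,0,6.96],[0,0,7]]}' 0.45
python3 -m creep '{"delta_pos":[[-0.0245,0.0242,0],[-0.0245,0.0242,0],[-0.0245,0.0242,0],[-0.0245,0.0242,0],[-0.0245,0.0242,0],[-0.0245,0.0242,0],[-0.0245,0.0242,0],[-0.0245,0.0242,0],[-0.0245,0.0242,0],[-0.0245,0.0242,0],[-0.0245,0.0242,0],[-0.0245,0.0242,0],[0,0,0.03],[0,0,0.03],[0,0,0]],"twist":[[0,0,0],[0,0,0],[0,0,0],[0,0,0],[0,0,0],[0,0,0],[0,0,0],[0,0,0],[0,0,0],[0,0,0],[0,0,0],[0,0,0],[0,0,0],[0,0,0],[0,0,0]]}'
python3 - <<'E'
from h import *
from scipy.spatial.transform import Rotation as R
o=get_obs();print(o["ee_pos"],R.from_rotvec(o["orientation"]).as_matrix().round(3),o["qpos"],o["t"])
z=np.load("scene0.npz");W=z["W"];print("dish",W[148,325],W[130,338],W[160,320])
for a,b in((233,265),(310,285),(296,262),(240,268),(347,182)):print(W[b,a].round())
E
```

```text
t: 1.02
ee_pos: [144.7, 607.7, 222.2]
orientation: [2.228, 2.214, -0.001]
ft_force: [-0.4, 0.7, 0.5]
width: 39.5
grasp_force: 0.0
t: 2.27
ee_pos: [432.7, 311.2, 158.0]
orientation: [-2.222, -2.219, 0.013]
ft_force: [-1.0, -1.2, 0.1]
width: 39.5
grasp_force: 0.0
[432.71644496 311.23702738 158.03307504] [[ 0.002  1.    -0.007]
 [ 1.    -0.002 -0.005]
 [-0.005 -0.007 -1.   ]] [6.01203156e-01 3.81591933e-01 1.87583512e+00 1.56734490e-05
 8.92865786e-01 6.02763058e-01] 2.2667
dish [696.9113784  255.66912756  41.08001696] [686.97066995 372.27119576   8.83890881] [700.37151559 228.86770972   7.80133799]
[ 733. -254.  202.]
[ 888. -132.    1.]
[ 823. -106.   18.]
[ 744. -245.  179.]
[812. 206.  11.]
```

```bash
python3 -m creep '{"delta_pos":[[0.0025,0.0035,0.02],[0,0,0.025],[0,0,0.025],[0,0,0.022],[0,0,0.015],[0,0,0.010],[0,0,0.003],[0,0,0]],"twist":[[0,0,0],[0,0,0],[0,0,0],[0,0,0],[0,0,0],[0,0,0],[0,0,0],[0,0,0]]}'
python3 -m creep '{"delta_pos":[[0,0,0],[0,0,0],[0,0,0],[0,0,0],[0,0,0],[0,0,0]],"twist":[[0,0,0],[0,0,0],[0,0,0],[0,0,0],[0,0,0],[0,0,0]]}' 0
```

```text
t: 2.93
ee_pos: [438.6, 316.8, 42.8]
orientation: [-2.221, -2.222, 0.001]
ft_force: [0.3, -0.3, 0.8]
width: 39.4
grasp_force: 0.0
t: 3.43
ee_pos: [438.7, 316.4, 43.2]
orientation: [2.222, 2.221, 0.0]
ft_force: [-1.7, -2.1, 6.5]
width: 9.5
grasp_force: 29.3
```

```bash
python3 -m creep '{"delta_pos":[[0,0,-0.005],[0,0,-0.01],[0,0,-0.02],[0,0,-0.025],[0,0,-0.025],[0,0,-0.02],[0,0,-0.010],[0,0,-0.005],[0,0,0]],"twist":[[0,0,0],[0,0,0],[0,0,0],[0,0,0],[0,0,0],[0,0,0],[0,0,0],[0,0,0],[0,0,0]]}'
python3 - <<'E'
from h import *
im,d,W=cloud("side");cv2.imwrite("pics/side1.png",im[...,::-1])
im2,d2,W2=cloud("scene")
p=W2[70:150,225:330].reshape(-1,3);p=p[(p[:,2]>120)]
print(np.percentile(p,[2,50,98],axis=0))
E
```

```text
t: 4.18
ee_pos: [438.9, 316.7, 163.5]
orientation: [2.221, 2.221, 0.002]
ft_force: [0.0, 0.3, -2.9]
width: 8.8
grasp_force: 30.2
[[ 441.45599999 -414.76330271  122.22829409]
 [ 499.01174219  325.72893845  150.48306203]
 [ 908.69246533  375.33613214  951.21514503]]
```

View pics/side1.png

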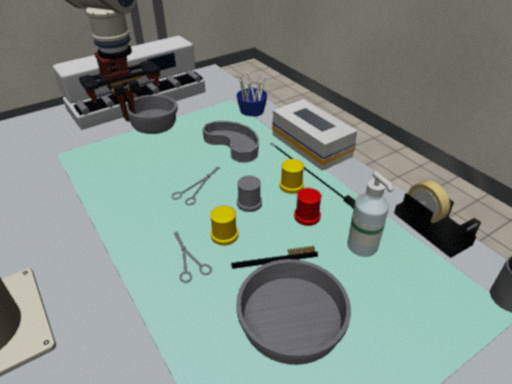

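The bowl is lifted at side (152,113), held by its near rim and looking level. I'll carry it over the large bowl and then measure it.

```bash
python3 -m creep '{"delta_pos":[[-0.010,-0.0007,0],[-0.020,-0.0007,0],[-0.030,-0.0007,0],[-0.035,-0.0007,0],[-0.035,-0.0007,0],[-0.035,-0.0007,0],[-0.035,-0.0007,0],[-0.035,-0.0007,0],[-0.035,-0.0007,0],[-0.035,-0.0007,0],[-0.035,-0.0007,0],[-0.035,-0.0007,0],[-0.035,-0.0007,0],[-0.035,-0.0007,0],[-0.035,-0.0007,0],[-0.035,-0.0007,0],[-0.035,-0.0007,0],[-0.030,-0.0007,0],[-0.025,-0.0007,0],[-0.015,-0.0007,0]],"twist":[[0,0,0],[0,0,0],[0,0,0],[0,0,0],[0,0,0],[0,0,0],[0,0,0],[0,0,0],[0,0,0],[0,0,0],[0,0,0],[0,0,0],[0,0,0],[0,0,0],[0,0,0],[0,0,0],[0,0,0],[0,0,0],[0,0,0],[0,0,0]]}'
python3 -m creep '{"delta_pos":[[0,0,0],[0,0,0],[0,0,0]],"twist":[[0,0,0],[0,0,0],[0,0,0]]}'
python3 - <<'E'
from h import *
from scipy.optimize import least_squares
print(get_obs()["ee_pos"])
for n in("side","scene"):
    im,d,W=cloud(n);cv2.imwrite(f"pics/{n}2.png",im[...,::-1])
    g=W.reshape(-1,3);hsv=cv2.cvtColor(im,cv2.COLOR_RGB2HSV).reshape(-1,3)
    q=g[(np.hypot(g[:,0]-487,g[:,1]+306)<110)&(g[:,2]>60)&(g[:,2]<90)];print(n,"L",circ(q[:,:2]))
    p=g[(np.hypot(g[:,0]-487,g[:,1]+306)<75)&(g[:,2]>175)&(g[:,2]<200)&(g[:,0]>455)]
    for _ in range(3):
        # rim plane from the highest points
        A=np.c_[p[:,:2]-[487,-306],np.ones(len(p))];s=np.linalg.lstsq(A,p[:,2],rcond=None)[0];p=p[np.abs(A@s-p[:,2])<4]
    print("rim plane slopes x,y",s[:2].round(3),"z",s[2].round(1),len(p),"circ",circ(p[:,:2]))
E
```

```text
t: 5.95
ee_pos: [423.5, -305.9, 161.6]
orientation: [-2.222, -2.219, 0.001]
ft_force: [0.0, 0.2, -2.7]
width: 8.6
grasp_force: 30.3
t: 6.2
ee_pos: [424.0, -302.2, 162.0]
orientation: [-2.22, -2.22, 0.0]
ft_force: [0.5, 0.8, -3.1]
width: 8.9
grasp_force: 30.3
[ 423.95014954 -302.16624649  161.95898516]
side L (array([ 484.3, -308.7]), np.float64(94.6), np.int64(1521))
rim plane slopes x,y [-0.053 -0.   ] z 178.8 383 circ (array([ 485.9, -301.4]), np.float64(61.3), np.int64(380))
scene L (array([ 489.2, -307.2]), np.float64(94.9), np.int64(640))
rim plane slopes x,y [-0.065 -0.006] z 180.5 342 circ (array([ 487.5, -300.7]), np.float64(61.2), np.int64(342))
```

View pics/side2.png

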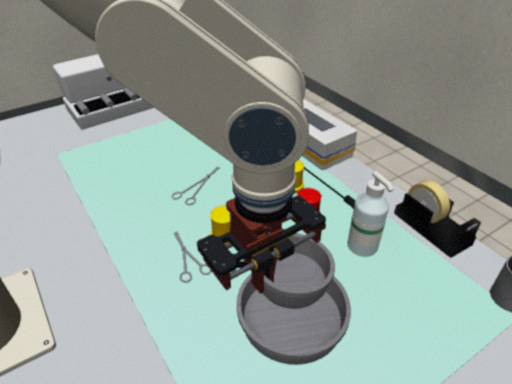

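The middle bowl sits above the large one at side (293,265), with its far side sagging about 0.06 rad. I'll level it, shift it 5 mm and lower it.

```bash
python3 -m creep '{"delta_pos":[[-0.0055,0.001,0],[0,0,0.010],[0,0,0.020],[0,0,0.020],[0,0,0.020],[0,0,0.015],[0,0,0.010],[0,0,0.006],[0,0,0],[0,0,0]],"twist":[[-3.4,0,0],[0,0,0],[0,0,0],[0,0,0],[0,0,0],[0,0,0],[0,0,0],[0,0,0],[0,0,0],[0,0,0]]}'
python3 - <<'E'
from h import *
print(get_obs()["ee_pos"])
for n in("side","scene"):
    im,d,W=cloud(n)
    g=W.reshape(-1,3)
    p=g[(np.hypot(g[:,0]-487,g[:,1]+306)<72)&(g[:,2]>70)&(g[:,2]<95)&(g[:,0]>455)]
    for _ in range(3):
        A=np.c_[p[:,:2]-[487,-306],np.ones(len(p))];s=np.linalg.lstsq(A,p[:,2],rcond=None)[0];p=p[np.abs(A@s-p[:,2])<4]
    print("rim plane slopes x,y",s[:2].round(3),"z",s[2].round(1),len(p),"circ",circ(p[:,:2]))
E
```

```text
t: 7.13
ee_pos: [431.9, -308.8, 61.9]
orientation: [2.191, 2.192, 0.065]
ft_force: [-0.1, -1.1, -2.7]
width: 9.2
grasp_force: 30.3
[ 431.8961659  -308.77985504   61.90538814]
rim plane slopes x,y [ 0.008 -0.016] z 81.4 439 circ (array([ 492.8, -307.8]), np.float64(61.4), np.int64(437))
rim plane slopes x,y [-0.002 -0.006] z 84.0 306 circ (array([ 494.2, -308. ]), np.float64(61.7), np.int64(304))
```

```bash
python3 -m creep '{"delta_pos":[[0.0007,-0.0035,0],[0.0007,-0.0035,0.002],[0,0,0.003],[0,0,0.003],[0,0,0.002],[0,0,0],[0,0,0]],"twist":[[0,0,0],[0,0,0],[0,0,0],[0,0,0],[0,0,0],[0,0,0],[0,0,0]]}'
python3 -m creep '{"delta_pos":[[0,0,0.001],[0,0,0.001],[0,0,0]],"twist":[[0,0,0],[0,0,0],[0,0,0]]}'
```

```text
t: 7.82
ee_pos: [425.3, -307.6, 51.2]
orientation: [2.191, 2.192, 0.065]
ft_force: [-0.2, 0.1, -1.6]
width: 8.9
grasp_force: 30.3
t: 8.07
ee_pos: [425.4, -307.6, 49.3]
orientation: [2.191, 2.192, 0.065]
ft_force: [-0.4, 0.7, -2.7]
width: 8.8
grasp_force: 30.3
```

```bash
python3 -m creep '{"delta_pos":[[0,0,0.001],[0,0,0.001],[0,0,0]],"twist":[[0,0,0],[0,0,0],[0,0,0]]}'
python3 -m creep '{"delta_pos":[[0,0,0.001],[0,0,0.001],[0,0,0]],"twist":[[0,0,0],[0,0,0],[0,0,0]]}'
```

```text
t: 8.32
ee_pos: [425.6, -307.7, 47.5]
orientation: [2.191, 2.191, 0.065]
ft_force: [-0.1, 0.9, -1.3]
width: 8.8
grasp_force: 30.3
t: 8.57
ee_pos: [425.2, -307.9, 47.0]
orientation: [2.191, 2.192, 0.064]
ft_force: [-8.5, 2.1, 20.5]
width: 9.1
grasp_force: 30.5
```

```bash
python3 -m creep '{"delta_pos":[[0,0,-0.001],[0,0,0]],"twist":[[0,0,0],[0,0,0]]}'
python3 -m creep '{"delta_pos":[[0,0,0],[0,0,0],[0,0,0]],"twist":[[0,0,0],[0,0,0],[0,0,0]]}' 0.24
python3 -m creep '{"delta_pos":[[0,0,-0.01],[0,0,-0.02],[0,0,-0.03],[0,0,-0.03],[0,0,-0.03],[0,0,-0.03],[0,0,-0.02],[0,0,0]],"twist":[[0,0,0],[0,0,0],[0,0,0],[0,0,0],[3.4,0,0],[0,0,0],[0,0,0],[0,0,0]]}'
python3 - <<'E'
from h import *
print(get_obs()["ee_pos"],get_obs()["orientation"])
for n in("side","scene"):
    im,d,W=cloud(n);cv2.imwrite(f"pics/{n}3.png",im[...,::-1])
    g=W.reshape(-1,3);r=np.hypot(g[:,0]-487,g[:,1]+306)
    q=g[(r<110)&(r>82)&(g[:,2]>60)&(g[:,2]<90)];print(n,"L",circ(q[:,:2]),np.percentile(q[:,2],80))
    p=g[(r<75)&(g[:,2]>60)&(g[:,2]<90)]
    for _ in range(3):
        A=np.c_[p[:,:2]-[487,-306],np.ones(len(p))];s=np.linalg.lstsq(A,p[:,2],rcond=None)[0];p=p[np.abs(A@s-p[:,2])<4]
    print("rim slopes",s[:2].round(3),"z",s[2].round(1),len(p),"circ",circ(p[:,:2]))
E
```

```text
t: 8.73
ee_pos: [425.6, -307.9, 47.3]
orientation: [2.191, 2.191, 0.065]
ft_force: [-5.5, -0.1, 10.8]
width: 8.9
grasp_force: 30.4
t: 8.98
ee_pos: [425.9, -307.7, 46.5]
orientation: [2.191, 2.191, 0.065]
ft_force: [-0.4, -0.9, -0.1]
width: 20.6
grasp_force: 0.0
t: 9.65
ee_pos: [420.8, -309.1, 221.3]
orientation: [2.215, 2.216, 0.002]
ft_force: [-0.1, -0.9, -0.1]
width: 21.2
grasp_force: 0.0
[ 420.78396032 -309.14395347  221.28699191] [2.21517866e+00 2.21597552e+00 1.58955594e-03]
side L (array([ 484.4, -308.7]), np.float64(94.9), np.int64(2028)) 75.05571301662228
rim slopes [ 0.001 -0.001] z 68.1 1025 circ (array([ 486.2, -306.5]), np.float64(61.8), np.int64(1024))
scene L (array([ 489.4, -307.3]), np.float64(94.8), np.int64(939)) 76.601143010465
rim slopes [ 0.003 -0.   ] z 69.4 456 circ (array([ 487.7, -307. ]), np.float64(61.6), np.int64(454))
```

The middle bowl is seated: it is flat, its rim reads 6–7 mm below the large rim, and the centres agree within 2 mm. Next is the gallipot, with the tool tilted so the gripper body is on the +y side.

```bash
python3 -m creep '{"delta_pos":[[0.032,0.0145,0],[0.032,0.0145,0],[0.032,0.0145,0],[0.032,0.0145,0],[0.032,0.0145,0],[0.032,0.0145,0],[0.032,0.0145,0],[0.032,0.0145,0],[0.032,0.0145,0],[0.032,0.0145,0],[0.032,0.0145,0],[0.032,0.0145,0],[0.032,0.0145,0]],"twist":[[0,0,0],[0,0,0],[0,0,0],[0,0,0],[0,0,0],[0,0,0],[0,0,0],[0,0,0],[0,0,0],[0,0,0],[0,0,0],[0,0,0],[0,0,0]]}' 1
python3 -m creep '{"delta_pos":[[0,0,0],[0,0,0],[0,0,0],[0,0,0],[0,0,0],[0,0,0],[0,0,0],[0,0,0],[0,0,0]],"twist":[[0,-6.43,0],[0,-6.43,0],[0,-6.43,0],[0,-6.43,0],[0,-6.43,0],[0,-6.43,0],[0,-6.43,0],[0,0,0],[0,0,0]]}'
python3 - <<'E'
from h import *
from scipy.spatial.transform import Rotation as R
o=get_obs();print(o["ee_pos"],o["qpos"]);M=R.from_rotvec(o["orientation"]).as_matrix();print(M.round(3))
print("tool delta to pre", M.T@(np.array([608.8,10.9,31.6])-100*M[:,2]-o["ee_pos"]))
E
```

```text
t: 10.83
ee_pos: [606.2, 110.0, 214.1]
orientation: [-2.22, -2.22, 0.005]
ft_force: [0.6, -0.8, 0.5]
width: 87.7
grasp_force: 0.0
t: 11.58
ee_pos: [605.8, 109.0, 213.1]
orientation: [1.758, 1.765, -0.733]
ft_force: [-0.7, -0.3, 0.1]
width: 88.0
grasp_force: 0.0
[605.75191486 109.03060433 213.14378188] [ 0.47839821  0.62835208  1.53687328 -0.68333424  1.4455587   0.73010048]
[[-0.005  1.    -0.002]
 [ 0.707  0.002 -0.707]
 [-0.707 -0.005 -0.707]]
tool delta to pre [58.88662335  3.80897441 97.77489318]
```

```bash
python3 -m creep '{"delta_pos":[[0.0147,0.0008,0.0245],[0.0147,0.0008,0.0245],[0.0147,0.0008,0.0245],[0.0147,0.0008,0.0245],[0,0,0.02],[0,0,0.025],[0,0,0.025],[0,0,0.015],[0,0,0],[0,0,0]],"twist":[[0,0,0],[0,0,0],[0,0,0],[0,0,0],[0,0,0],[0,0,0],[0,0,0],[0,0,0],[0,0,0],[0,0,0]]}'
python3 - <<'E'
from h import *
from scipy.spatial.transform import Rotation as R
o=get_obs();print(o["ee_pos"],o["ft_force"]);M=R.from_rotvec(o["orientation"]).as_matrix()
print("tool delta to grip", M.T@(np.array([608.8,10.9,31.6])-o["ee_pos"]))
im,d,W=cloud("side");cv2.imwrite("pics/side4.png",cv2.resize(im[100:260,150:350,::-1],None,fx=3,fy=3))
g=W[170:215,235:265].reshape(-1,3);print(circ(g[np.abs(g[:,2]-75)<4][:,:2]))
E
```

```text
t: 12.42
ee_pos: [610.1, 19.6, 45.6]
orientation: [1.763, 1.759, -0.729]
ft_force: [0.0, 0.7, 0.4]
width: 87.5
grasp_force: 0.0
[610.09040991  19.6004266   45.55594288] [0.01864621 0.69819549 0.42231393]
tool delta to grip [ 3.69883599 -1.26752644 16.02631933]
(array([608.2,  24.7]), np.float64(20.2), np.int64(238))
```

View pics/side4.png

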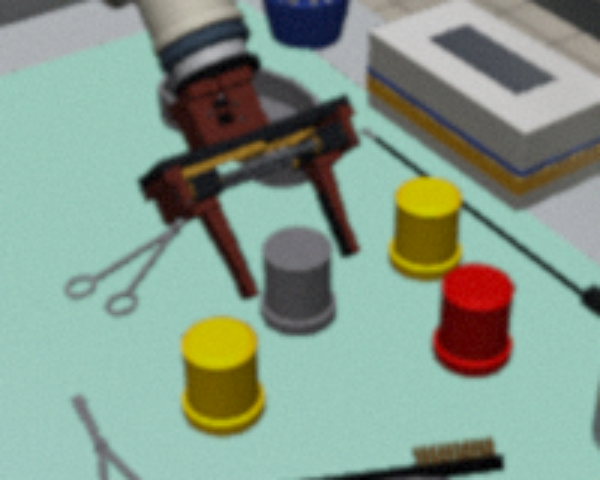

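In crop side4 the open fingers, tips at (245,295) and (350,250), are about to straddle the grey cup at (298,280). I'll advance 16 mm and grip.

```bash
python3 -m creep '{"delta_pos":[[0.0035,-0.001,0.008],[0,0,0.008],[0,0,0],[0,0,0]],"twist":[[0,0,0],[0,0,0],[0,0,0],[0,0,0]]}'
python3 -m creep '{"delta_pos":[[0,0,0],[0,0,0],[0,0,0],[0,0,0],[0,0,0]],"twist":[[0,0,0],[0,0,0],[0,0,0],[0,0,0],[0,0,0]]}' 0.4
```

```text
t: 12.8
ee_pos: [608.9, 11.8, 31.3]
orientation: [1.76, 1.76, -0.73]
ft_force: [0.7, -0.5, 0.0]
width: 87.5
grasp_force: 0.0
t: 13.22
ee_pos: [609.3, 11.9, 31.6]
orientation: [1.76, 1.76, -0.729]
ft_force: [0.5, 0.9, 0.7]
width: 58.0
grasp_force: 0.0
```

```bash
python3 -m creep '{"delta_pos":[[0,0,0],[0,0,0],[0,0,0]],"twist":[[0,0,0],[0,0,0],[0,0,0]]}' 0.2
python3 -m creep '{"delta_pos":[[-0.003,0,-0.003],[-0.007,0,-0.007],[-0.015,0,-0.015],[-0.02,0,-0.02],[-0.02,0,-0.02],[-0.02,0,-0.02],[-0.015,0,-0.015],[-0.007,0,-0.007],[0,0,0],[0,0,0]],"twist":[[0,0,0],[0,0,0],[0,0,0],[0,0,0],[0,0,0],[0,0,0],[0,0,0],[0,0,0],[0,0,0],[0,0,0]]}'
python3 - <<'E'
from h import *
print(get_obs()["ee_pos"],get_obs()["qpos"])
im,d,W=cloud("side");cv2.imwrite("pics/side5.png",cv2.resize(im[40:240,150:350,::-1],None,fx=2.5,fy=2.5))
E
```

```text
t: 13.47
ee_pos: [609.3, 11.8, 31.6]
orientation: [1.76, 1.76, -0.729]
ft_force: [-0.7, 1.1, 1.6]
width: 56.2
grasp_force: 30.0
t: 14.3
ee_pos: [609.0, 11.8, 182.9]
orientation: [1.76, 1.76, -0.728]
ft_force: [0.6, 0.7, -1.8]
width: 56.2
grasp_force: 30.0
[609.00657647  11.75437614 182.86174467] [ 0.34376435  0.61952815  1.64287381 -0.76261479  1.29960919  0.71923387]
```

View pics/side5.png

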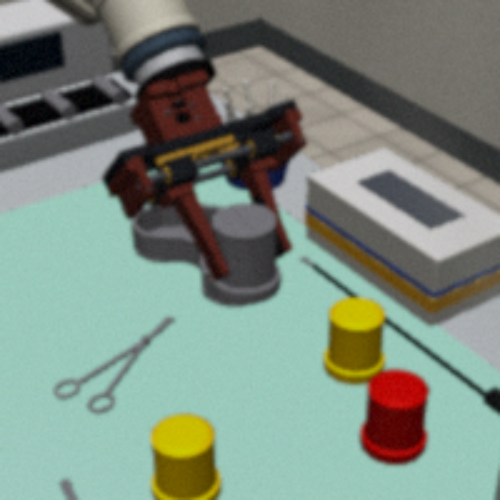

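The gallipot is held upright and inverted at crop (240,250). I'll carry it to the place the middle bowl left free and turn it 95° onto its side in the air.

```bash
python3 -m creep '{"delta_pos":[[0.008,-0.0045,-0.008],[0.0158,-0.0091,-0.0158],[0.0158,-0.0091,-0.0158],[0.0158,-0.0091,-0.0158],[0.0158,-0.0091,-0.0158],[0.0158,-0.0091,-0.0158],[0.0158,-0.0091,-0.0158],[0.0158,-0.0091,-0.0158],[0.0158,-0.0091,-0.0158],[0.0158,-0.0091,-0.0158],[0.0158,-0.0091,-0.0158],[0.0158,-0.0091,-0.0158],[0.008,-0.0045,-0.008],[0,0,0],[0,0,0]],"twist":[[0,0,0],[0,0,0],[0,0,0],[0,0,0],[0,0,0],[0,0,0],[0,0,0],[0,0,0],[0,0,0],[0,0,0],[0,0,0],[0,0,0],[0,0,0],[0,0,0],[0,0,0]]}'
python3 -m creep '{"delta_pos":[[0,0,0],[0,0,0],[0,0,0],[0,0,0],[0,0,0],[0,0,0],[0,0,0],[0,0,0],[0,0,0],[0,0,0],[0,0,0],[0,0,0],[0,0,0],[0,0,0],[0,0,0],[0,0,0],[0,0,0],[0,0,0]],"twist":[[0,4,0],[0,6,0],[0,6,0],[0,6,0],[0,6,0],[0,6,0],[0,6,0],[0,6,0],[0,6,0],[0,6,0],[0,6,0],[0,6,0],[0,6,0],[0,6,0],[0,6,0],[0,4,0],[0,3.4,0],[0,0,0]]}'
python3 - <<'E'
from h import *
from scipy.spatial.transform import Rotation as R
o=get_obs();M=R.from_rotvec(o["orientation"]).as_matrix();print(o["ee_pos"],o["qpos"],M.round(3))
print("grip pt",o["ee_pos"]-19*M[:,2])
im,d,W=cloud("side");cv2.imwrite("pics/side6.png",cv2.resize(im[40:240,70:270,::-1],None,fx=2.5,fy=2.5))
E
```

```text
t: 15.6
ee_pos: [499.6, 280.1, 181.9]
orientation: [1.757, 1.761, -0.731]
ft_force: [0.8, -0.8, -1.0]
width: 56.4
grasp_force: 30.0
t: 17.1
ee_pos: [499.3, 277.4, 180.8]
orientation: [-1.701, -1.691, -0.797]
ft_force: [-1.1, -0.6, -1.1]
width: 56.0
grasp_force: 30.0
[499.33346171 277.44663662 180.77110555] [ 0.0537331   0.49067665  1.99280401  1.13685883  1.01278289 -0.7615209 ] [[ 0.006  1.     0.   ]
 [ 0.637 -0.004  0.771]
 [ 0.771 -0.004 -0.637]]
grip pt [499.32812764 262.80119552 192.87527949]
```

View pics/side6.png

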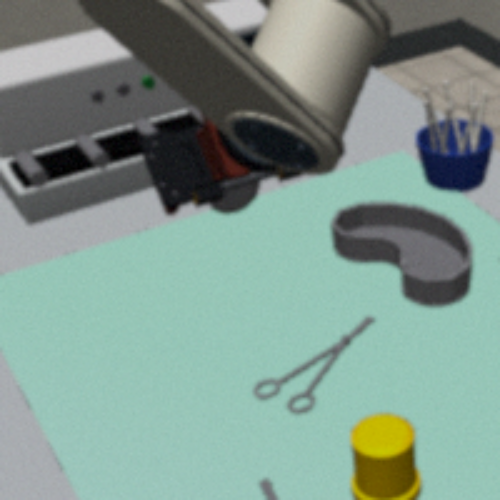

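In crop side6 the cup, at about (230,190), is held on its side under the gripper and nothing is near it. I'll lower it to the mat.

```bash
python3 -m creep '{"delta_pos":[[-0.0096,0,0.008],[-0.0193,0,0.0159],[-0.0193,0,0.0159],[-0.0193,0,0.0159],[-0.0193,0,0.0159],[-0.0193,0,0.0159],[-0.0077,0,0.0064],[0,0,0],[0,0,0]],"twist":[[0,0,0],[0,0,0],[0,0,0],[0,0,0],[0,0,0],[0,0,0],[0,0,0],[0,0,0],[0,0,0]]}'
python3 - <<'E'
from h import *
from scipy.spatial.transform import Rotation as R
o=get_obs();M=R.from_rotvec(o["orientation"]).as_matrix();print(o["qpos"],o["ft_force"])
print("grip pt",o["ee_pos"]-19*M[:,2])
E
```

```text
t: 17.9
ee_pos: [500.2, 280.1, 35.7]
orientation: [-1.697, -1.698, -0.798]
ft_force: [-0.2, -0.4, -0.7]
width: 56.4
grasp_force: 30.0
[ 0.05926107  0.78002615  1.98569252  1.32572339  0.91494295 -1.08960989] [-0.23742237 -0.40002857 -0.73271599]
grip pt [500.17204154 265.45006583  47.82152577]
```

```bash
python3 -m creep '{"delta_pos":[[-0.0046,0,0.0038],[-0.0046,0,0.0038],[-0.0015,0,0.0013],[0,0,0],[0,0,0]],"twist":[[0,0,0],[0,0,0],[0,0,0],[0,0,0],[0,0,0]]}'
python3 -m creep '{"delta_pos":[[-0.0008,0,0.0006],[-0.0008,0,0.0006],[0,0,0]],"twist":[[0,0,0],[0,0,0],[0,0,0]]}'
```

```text
t: 18.32
ee_pos: [500.2, 280.0, 21.6]
orientation: [-1.697, -1.698, -0.799]
ft_force: [-0.8, -0.2, -1.2]
width: 56.4
grasp_force: 30.0
t: 18.57
ee_pos: [500.3, 280.0, 20.0]
orientation: [-1.697, -1.697, -0.8]
ft_force: [0.1, -1.6, 4.9]
width: 56.1
grasp_force: 30.0
```

```bash
python3 -m creep '{"delta_pos":[[0,0,0],[0,0,0],[0,0,0],[0,0,0],[0,0,0],[0,0,0]],"twist":[[0,0,0],[0,0,0],[0,0,0],[0,0,0],[0,0,0],[0,0,0]]}' 1
python3 -m creep '{"delta_pos":[[0,0,-0.01],[0,0,-0.02],[0,0,-0.03],[0,0,-0.04],[0,0,-0.04],[0.02,0,-0.03],[0.02,0,-0.03],[0.02,0,-0.03],[0,0,0]],"twist":[[0,0,0],[0,0,0],[0,0,0],[0,0,0],[0,0,0],[0,0,0],[0,0,0],[0,0,0],[0,0,0]]}'
python3 -m creep '{"delta_pos":[[0,0,0],[0,0,0],[0,0,0],[0,0,0],[0,0,0],[0,0,0],[0,0,0],[0,0,0],[0,0,0],[0,0,0],[0,0,0],[0,0,0],[0,0,0],[0,0,0],[0,0,0],[0,0,0]],"twist":[[0,-6.36,0],[0,-6.36,0],[0,-6.36,0],[0,-6.36,0],[0,-6.36,0],[0,-6.36,0],[0,-6.36,0],[0,-6.36,0],[0,-6.36,0],[0,-6.36,0],[0,-6.36,0],[0,-6.36,0],[0,-6.36,0],[0,-6.36,0],[0,-6.36,0],[0,0,0]]}'
python3 - <<'E'
from h import *
print(get_obs()["ee_pos"],get_obs()["orientation"])
for n in("side","scene"):
    im,d,W=cloud(n);cv2.imwrite(f"pics/{n}7.png",im[...,::-1])
    g=W.reshape(-1,3);s=(np.abs(g[:,0]-500)<60)&(np.abs(g[:,1]-277)<75)&(g[:,2]>20)&(g[:,2]<85);p=g[s]
    print(n,len(p),np.percentile(p,[1,50,99],axis=0).round(1))
    for y in range(215,340,10):
        q=p[np.abs(p[:,1]-y)<5]
        if len(q)>4: t=q[q[:,2]>q[:,2].max()-4]; print(y,len(q),"top",q[:,2].max().round(1),"x ridge",t[:,0].mean().round(1),"x",q[:,0].min().round(),q[:,0].max().round())
E
```

```text
t: 19.07
ee_pos: [500.0, 279.9, 19.3]
orientation: [-1.697, -1.698, -0.798]
ft_force: [0.3, 0.3, 0.3]
width: 87.3
grasp_force: 0.0
t: 19.82
ee_pos: [502.8, 138.6, 217.9]
orientation: [-1.7, -1.703, -0.807]
ft_force: [1.2, 0.0, 0.8]
width: 87.5
grasp_force: 0.0
t: 21.15
ee_pos: [499.0, 142.0, 209.5]
orientation: [1.752, 1.761, -0.737]
ft_force: [-0.3, 0.2, -0.2]
width: 88.1
grasp_force: 0.0
[498.96825481 141.99856559 209.47670269] [ 1.75181967  1.76072663 -0.73732487]
side 595 [[463.4 233.   21.3]
 [487.3 258.4  50.8]
 [521.1 304.6  67.3]]
235 192 top 59.4 x ridge 493.1 x 467.0 523.0
245 61 top 59.7 x ridge 491.1 x 467.0 522.0
255 56 top 61.1 x ridge 494.2 x 467.0 516.0
265 52 top 62.4 x ridge 494.6 x 467.0 518.0
275 53 top 62.0 x ridge 494.4 x 465.0 517.0
285 55 top 64.7 x ridge 492.8 x 467.0 514.0
295 95 top 68.7 x ridge 492.7 x 463.0 524.0
305 31 top 68.0 x ridge 495.4 x 461.0 522.0
scene 394 [[469.5 232.4  23.3]
 [502.4 261.6  55. ]
 [522.5 305.   69.7]]
235 104 top 63.3 x ridge 496.3 x 467.0 520.0
245 42 top 62.6 x ridge 492.6 x 473.0 521.0
255 46 top 62.4 x ridge 493.0 x 469.0 522.0
265 39 top 64.8 x ridge 493.9 x 470.0 521.0
275 39 top 65.8 x ridge 494.8 x 476.0 520.0
285 46 top 69.0 x ridge 497.7 x 476.0 520.0
295 58 top 71.4 x ridge 489.8 x 472.0 524.0
305 20 top 71.1 x ridge 494.3 x 486.0 524.0
```

View pics/side7.png

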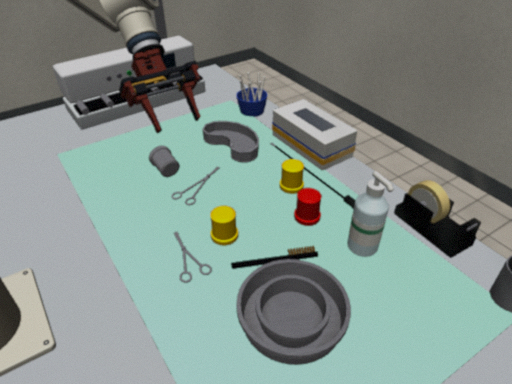

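The side view shows the cup lying on its side at (164,160), mouth toward +y, and the bowls nested at (293,308). Now I'll work out the regrasp on the hem from the mouth side.

Run:
```python
from h import *
from scipy.spatial.transform import Rotation as R
W=np.load("scene0.npz")["W"]
p=W[5:95,295:430].reshape(-1,3);p=p[(p[:,2]>25)&(p[:,2]<250)];print("sealer",np.percentile(p,[1,50,99],axis=0).round())
o=get_obs();M=R.from_rotvec(o["orientation"]).as_matrix();print(o["qpos"],np.degrees(np.arccos(-M[2,2])),M.round(3))
t=np.array([494.5,285.6,22.2])
print("tool delta to pre(100 back)", M.T@(t-o["ee_pos"])-[0,0,100], "world",t-100*M[:,2])
```

```text
sealer [[367. 626.  28.]
 [606. 692. 114.]
 [813. 791. 169.]]
[ 0.60482743  0.53768714  1.7155932  -0.62619389  1.43637185  0.86786114] 44.95769193031549 [[-0.003  1.    -0.001]
 [ 0.708  0.001 -0.707]
 [-0.707 -0.003 -0.708]]
tool delta to pre(100 back) [235.59726614  -4.33686145 -68.49183334] world [494.58058394 356.25839906  92.96287267]
```

```bash
python3 -m creep '{"delta_pos":[[0.0216,-0.0006,-0.0216],[0.0216,-0.0006,-0.0216],[0.0216,-0.0006,-0.0216],[0.0216,-0.0006,-0.0216],[0.0216,-0.0006,-0.0216],[0.0216,-0.0006,-0.0216],[0.0216,-0.0006,-0.0216],[0.0205,0,0.0205],[0.0205,0,0.0205],[0.0205,0,0.0205],[0.0205,0,0.0205],[0,0,0],[0,0,0]],"twist":[[0,0,0],[0,0,0],[0,0,0],[0,0,0],[0,0,0],[0,0,0],[0,0,0],[0,0,0],[0,0,0],[0,0,0],[0,0,0],[0,0,0],[0,0,0]]}'
python3 - <<'E'
from h import *
from scipy.spatial.transform import Rotation as R
o=get_obs();M=R.from_rotvec(o["orientation"]).as_matrix();print(o["qpos"])
print("tool delta to grip", M.T@(np.array([494.5,285.6,22.2])-o["ee_pos"]))
E
```

```text
t: 22.33
ee_pos: [496.0, 353.3, 96.3]
orientation: [1.761, 1.76, -0.732]
ft_force: [-0.5, -0.5, 0.4]
width: 87.9
grasp_force: 0.0
[ 0.84026704  0.86241792  1.38346164 -0.48980461  1.54161324  1.02227402]
tool delta to grip [  4.6203042   -1.27044979 100.28645563]
```

```bash
python3 -m creep '{"delta_pos":[[0.0045,-0.0013,0.02],[0,0,0.025],[0,0,0.025],[0,0,0.015],[0,0,0.010],[0,0,0.005],[0,0,0],[0,0,0]],"twist":[[0,0,0],[0,0,0],[0,0,0],[0,0,0],[0,0,0],[0,0,0],[0,0,0],[0,0,0]]}'
python3 -m creep '{"delta_pos":[[0,0,0],[0,0,0],[0,0,0],[0,0,0],[0,0,0],[0,0,0],[0,0,0]],"twist":[[0,0,0],[0,0,0],[0,0,0],[0,0,0],[0,0,0],[0,0,0],[0,0,0]]}' 0.4
```

```text
t: 23.0
ee_pos: [495.5, 288.1, 23.7]
orientation: [1.761, 1.76, -0.726]
ft_force: [0.7, 0.5, -0.4]
width: 87.3
grasp_force: 0.0
t: 23.58
ee_pos: [494.7, 287.5, 22.5]
orientation: [1.76, 1.76, -0.728]
ft_force: [-0.6, 1.4, 2.7]
width: 63.9
grasp_force: 30.0
```

The width is 63.9 mm, so the grip is on the hem. Lift, then turn +84.6° to stand the cup upright.

```bash
python3 -m creep '{"delta_pos":[[-0.003,0,-0.003],[-0.008,0,-0.008],[-0.018,0,-0.018],[-0.022,0,-0.022],[-0.022,0,-0.022],[-0.022,0,-0.022],[-0.018,0,-0.018],[-0.012,0,-0.012],[0,0,0],[0,0,0]],"twist":[[0,0,0],[0,0,0],[0,0,0],[0,0,0],[0,0,0],[0,0,0],[0,0,0],[0,0,0],[0,0,0],[0,0,0]]}'
python3 -m creep '{"delta_pos":[[0,0,0],[0,0,0],[0,0,0],[0,0,0],[0,0,0],[0,0,0],[0,0,0],[0,0,0],[0,0,0],[0,0,0],[0,0,0],[0,0,0],[0,0,0],[0,0,0],[0,0,0],[0,0,0],[0,0,0]],"twist":[[0,3,0],[0,5.6,0],[0,6,0],[0,6,0],[0,6,0],[0,6,0],[0,6,0],[0,6,0],[0,6,0],[0,6,0],[0,6,0],[0,6,0],[0,6,0],[0,6,0],[0,4,0],[0,0,0],[0,0,0]]}'
python3 - <<'E'
from h import *
from scipy.spatial.transform import Rotation as R
o=get_obs();M=R.from_rotvec(o["orientation"]).as_matrix();print(o["ee_pos"],o["qpos"],M.round(3),"grip",o["ee_pos"]-19*M[:,2])
E
```

```text
t: 24.42
ee_pos: [494.6, 287.4, 199.5]
orientation: [1.761, 1.76, -0.727]
ft_force: [0.5, 0.8, -1.8]
width: 63.8
grasp_force: 30.0
t: 25.83
ee_pos: [493.7, 286.0, 196.7]
orientation: [-1.826, -1.818, -0.648]
ft_force: [0.1, 0.1, -1.4]
width: 63.9
grasp_force: 30.0
[493.67337483 286.02171978 196.67243757] [ 0.15525978  0.38963883  1.96553154  0.91850848  0.9104339  -0.4737538 ] [[ 0.005  1.    -0.003]
 [ 0.773 -0.002  0.635]
 [ 0.635 -0.005 -0.773]] grip [493.72380942 273.95949623 211.35236329]
```

```bash
python3 -m creep '{"delta_pos":[[-0.0077,-0.0003,-0.0064],[-0.0155,-0.0003,-0.0127],[-0.0232,-0.0003,-0.0191],[-0.0271,-0.0003,-0.0222],[-0.0271,-0.0003,-0.0222],[-0.0271,-0.0003,-0.0222],[-0.0271,-0.0003,-0.0222],[-0.0271,-0.0003,-0.0222],[-0.0271,-0.0003,-0.0222],[-0.0271,-0.0003,-0.0222],[-0.0271,-0.0003,-0.0222],[-0.0271,-0.0003,-0.0222],[-0.0271,-0.0003,-0.0222],[-0.0271,-0.0003,-0.0222],[-0.0271,-0.0003,-0.0222],[-0.0271,-0.0003,-0.0222],[-0.0232,-0.0003,-0.0191],[-0.0155,-0.0003,-0.0127],[-0.0116,-0.0003,-0.0095],[0,0,0]],"twist":[[0,0,0],[0,0,0],[0,0,0],[0,0,0],[0,0,0],[0,0,0],[0,0,0],[0,0,0],[0,0,0],[0,0,0],[0,0,0],[0,0,0],[0,0,0],[0,0,0],[0,0,0],[0,0,0],[0,0,0],[0,0,0],[0,0,0],[0,0,0]]}'
python3 -m creep '{"delta_pos":[[0,0,0],[0,0,0]],"twist":[[0,0,0],[0,0,0]]}'
python3 - <<'E'
from h import *
from scipy.spatial.transform import Rotation as R
o=get_obs();M=R.from_rotvec(o["orientation"]).as_matrix();print(o["qpos"],M.round(3));gp=o["ee_pos"]-19*M[:,2];print("grip",gp)
c=[]
for n in("side","scene"):
    im,d,W=cloud(n);cv2.imwrite(f"pics/{n}8.png",im[...,::-1])
    g=W.reshape(-1,3);r=np.hypot(g[:,0]-gp[0],g[:,1]-gp[1])
    p=g[(r<50)&(g[:,2]>gp[2]-75)&(g[:,2]<gp[2]-22)]
    print(n,len(p),np.percentile(p,[1,50,99],axis=0).round(1))
    for z in np.arange(gp[2]-65,gp[2]-20,8):
        q=p[np.abs(p[:,2]-z)<4]
        if len(q)>8: print(z.round(),len(q),circ(q[:,:2]))
a=cv2.imread("pics/side8.png")[120:380,200:400];b=cv2.imread("pics/scene8.png")[110:370,50:250]
cv2.imwrite("pics/p8.png",cv2.resize(np.hstack([a,b]),None,fx=2,fy=2))
E
```

```text
t: 27.5
ee_pos: [489.2, -296.3, 196.4]
orientation: [-1.825, -1.823, -0.652]
ft_force: [-1.7, -0.4, -1.1]
width: 63.6
grasp_force: 30.0
t: 27.67
ee_pos: [488.9, -292.4, 196.7]
orientation: [-1.821, -1.822, -0.654]
ft_force: [0.4, 0.4, -0.9]
width: 63.6
grasp_force: 30.0
[-0.80280097  0.62814419  1.52836601  0.45758458  1.52723073 -0.95284369] [[-0.     1.    -0.002]
 [ 0.771  0.001  0.637]
 [ 0.637 -0.001 -0.771]]
grip [ 488.94679419 -304.48216909  211.30998248]
side 73 [[ 473.7 -332.   148.3]
 [ 489.3 -330.4  154.1]
 [ 505.7 -326.   165.3]]
154.0 47 (array([ 488.9, -304.2]), np.float64(27.2), np.int64(47))
162.0 17 (array([ 490.5, -313.1]), np.float64(18.0), np.int64(17))
scene 147 [[ 465.5 -315.5  148.4]
 [ 473.  -295.4  163.5]
 [ 517.1 -282.3  187.9]]
154.0 48 (array([ 492.1, -304. ]), np.float64(24.1), np.int64(45))
162.0 26 (array([ 491. , -304.9]), np.float64(24.9), np.int64(26))
170.0 21 (array([ 491.2, -305.6]), np.float64(25.2), np.int64(21))
178.0 21 (array([ 491.7, -305.4]), np.float64(25.6), np.int64(21))
186.0 24 (array([ 491.6, -305.4]), np.float64(25.8), np.int64(24))
```

View pics/p8.png

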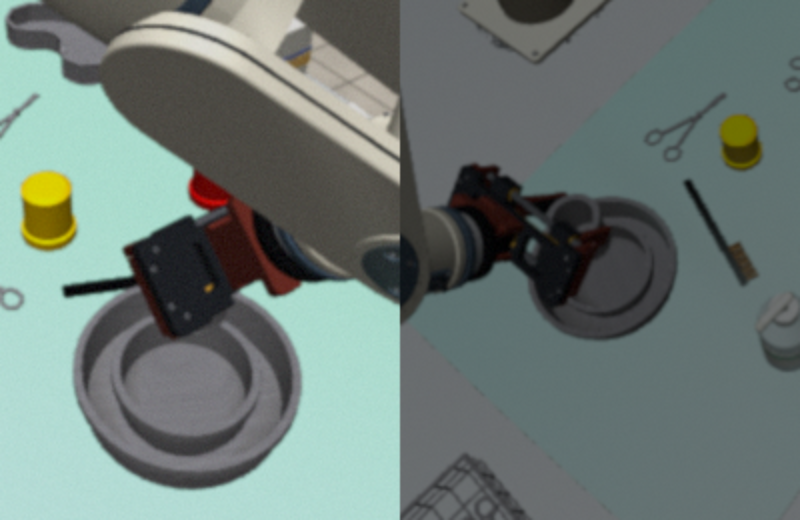

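In p8 the cup hangs upright over the nested bowls at about (570,212) in the right panel. Its centre is about 2 mm off the bowl axis. I'll shift it 2 mm, then lower most of the way.

```bash
python3 -m creep '{"delta_pos":[[-0.0015,-0.0025,-0.0013],[-0.008,0,0.0097],[-0.0159,0,0.0193],[-0.0159,0,0.0193],[-0.0159,0,0.0193],[-0.0127,0,0.0154],[-0.0064,0,0.0077],[-0.0032,0,0.0039],[0,0,0],[0,0,0],[0,0,0]],"twist":[[0,0,0],[0,0,0],[0,0,0],[0,0,0],[0,0,0],[0,0,0],[0,0,0],[0,0,0],[0,0,0],[0,0,0],[0,0,0]]}'
python3 - <<'E'
from h import *
from scipy.spatial.transform import Rotation as R
o=get_obs();M=R.from_rotvec(o["orientation"]).as_matrix();print(o["qpos"],o["ft_force"],np.degrees(np.arccos(-M[2,2])));print("grip",o["ee_pos"]-19*M[:,2])
E
```

```text
t: 28.68
ee_pos: [487.0, -295.7, 75.1]
orientation: [-1.822, -1.823, -0.656]
ft_force: [0.1, -0.1, -0.5]
width: 63.7
grasp_force: 30.0
[-0.80876701  0.790389    1.55521295  0.46698038  1.3578794  -1.04293788] [ 0.09758369 -0.08653196 -0.54221211] 39.513777791248366
grip [ 486.95693188 -307.7842488    89.75292339]
```

```bash
python3 -m creep '{"delta_pos":[[-0.0025,0,0.0031],[-0.0025,0,0.0031],[-0.0013,0,0.0015],[0,0,0],[0,0,0]],"twist":[[0,0,0],[0,0,0],[0,0,0],[0,0,0],[0,0,0]]}'
python3 -m creep '{"delta_pos":[[-0.0006,0,0.0008],[-0.0006,0,0.0008],[0,0,0]],"twist":[[0,0,0],[0,0,0],[0,0,0]]}'
python3 -m creep '{"delta_pos":[[-0.0006,0,0.0008],[0,0,0]],"twist":[[0,0,0],[0,0,0]]}'
```

```text
t: 29.1
ee_pos: [486.3, -295.0, 64.0]
orientation: [-1.821, -1.821, -0.656]
ft_force: [-0.4, 0.6, -0.8]
width: 63.7
grasp_force: 30.0
t: 29.35
ee_pos: [486.6, -295.2, 62.7]
orientation: [-1.821, -1.822, -0.656]
ft_force: [-0.7, -0.5, 4.8]
width: 63.7
grasp_force: 30.0
t: 29.52
ee_pos: [486.6, -295.2, 62.7]
orientation: [-1.82, -1.821, -0.657]
ft_force: [-2.4, -1.3, 11.1]
width: 63.4
grasp_force: 30.0
```

```bash
python3 -m creep '{"delta_pos":[[0.0005,0,-0.0006],[0,0,0]],"twist":[[0,0,0],[0,0,0]]}'
python3 -m creep '{"delta_pos":[[0,0,0],[0,0,0],[0,0,0],[0,0,0]],"twist":[[0,0,0],[0,0,0],[0,0,0],[0,0,0]]}' 0.83
python3 -m creep '{"delta_pos":[[0,0,-0.005],[0,0,-0.01],[0,0,-0.02],[0,0,-0.03],[0,0,-0.03],[0,0,-0.03],[0.02,0,-0.03],[0.02,0,-0.03],[0.02,0,-0.02],[0,0,0]],"twist":[[0,0,0],[0,0,0],[0,0,0],[0,0,0],[0,0,0],[0,0,0],[0,0,0],[0,0,0],[0,0,0],[0,0,0]]}'
python3 - <<'E'
from h import *
for n in("side","scene"):
    im,d,W=cloud(n);cv2.imwrite(f"pics/{n}9.png",im[...,::-1])
    g=W.reshape(-1,3);r=np.hypot(g[:,0]-487,g[:,1]+306)
    def rim(m,nm):
        p=g[m]
        for _ in range(3):
            A=np.c_[p[:,:2]-[487,-306],np.ones(len(p))];s=np.linalg.lstsq(A,p[:,2],rcond=None)[0];p=p[np.abs(A@s-p[:,2])<4]
        print(n,nm,"slopes",s[:2].round(3),"z",s[2].round(1),len(p),circ(p[:,:2]))
    rim((r<42)&(g[:,2]>74)&(g[:,2]<100),"G");rim((r>48)&(r<75)&(g[:,2]>60)&(g[:,2]<90),"M");rim((r>82)&(r<110)&(g[:,2]>65)&(g[:,2]<90),"L")
a=cv2.imread("pics/side9.png")[180:380,180:400];b=cv2.imread("pics/scene9.png")[130:330,50:270]
cv2.imwrite("pics/p9.png",cv2.resize(np.hstack([a,b]),None,fx=1.8,fy=1.8))
E
```

```text
t: 29.68
ee_pos: [486.5, -295.1, 62.6]
orientation: [-1.821, -1.822, -0.656]
ft_force: [-0.5, -0.8, 5.8]
width: 63.7
grasp_force: 30.0
t: 30.02
ee_pos: [486.3, -294.8, 61.6]
orientation: [-1.821, -1.821, -0.655]
ft_force: [0.8, -0.3, -0.1]
width: 73.0
grasp_force: 0.0
t: 30.85
ee_pos: [488.0, -381.9, 265.2]
orientation: [-1.827, -1.831, -0.657]
ft_force: [0.6, -0.6, 1.0]
width: 72.8
grasp_force: 0.0
side G slopes [ 0.005 -0.001] z 82.0 473 (array([ 486.1, -307.5]), np.float64(28.3), np.int64(464))
side M slopes [ 0.001 -0.002] z 68.2 1008 (array([ 486. , -306.5]), np.float64(61.7), np.int64(1000))
side L slopes [-0.001 -0.002] z 74.0 1344 (array([ 485.7, -307. ]), np.float64(95.5), np.int64(1335))
scene G slopes [-0.012 -0.016] z 83.5 198 (array([ 487.3, -307.5]), np.float64(27.5), np.int64(198))
scene M slopes [ 0.002 -0.006] z 69.5 449 (array([ 487.8, -306.8]), np.float64(61.7), np.int64(444))
scene L slopes [0.007 0.   ] z 75.1 650 (array([ 487.9, -307. ]), np.float64(95.5), np.int64(641))
```

View pics/p9.png

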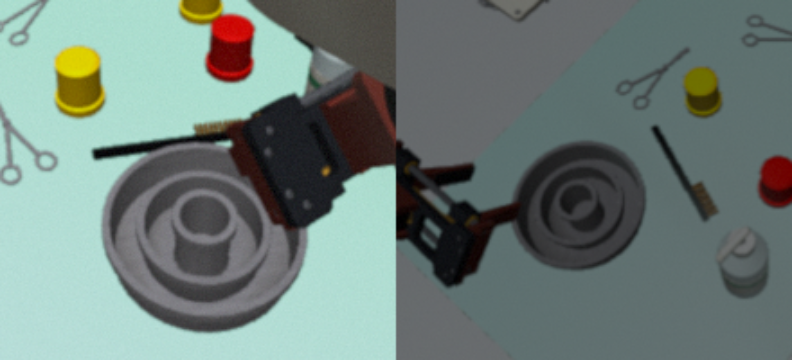

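All three bowls are nested, level and concentric within 1 mm, with the gallipot right way up at crop (205,215) and its rim 14 mm above the middle rim. The gripper is clear, so I'm handing in.

```bash
python3 -c "
from workcell import close_job
print(close_job())"
```

```text
the job is handed in; nothing more can be done
None
```

The job is handed in at about 31 s of the 72 s allowed: the middle bowl sits flat in the large one and the gallipot stands upright in the middle one, all centred within about 1 mm in the last images, though no verdict came back.

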